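# Roll a pipe stub into the V-block and set it against the stop

### The job

With the fingertips, gently roll the loose pipe stub by its side along the bench, up the yellow ramp and over into the V-block, so that it drops into the V. Then push its free end with a fingertip so that it slides along the V until its other end rests against the red end stop. Do not pinch, lift or drag the pipe: it must roll there, and leave everything else on the bench where it is.

Things in the scene. Friction and masses are not known exactly. Their poses are not given: they have to be found in the camera images.
- pipe: Loose pipe stub: bright grey, smooth, lightly oiled (friction about 0.3) tube with dark ends, a green band round its middle and a thin dark seam along it; diameter 48 mm, length 160 mm, 0.25 to 0.5 kg, on the bench. Origin at its centre, 24 mm above the bench; x runs along the tube, y and z turn as it rolls (z up at the start). A light push rolls it, square to its own axis.
- saddle: V-block, fixed: yellow ramp, steel V, blue block behind, red end stop. Origin on the bench (z = 0) under the bottom line of the V, half-way along; x along the V, towards the end stop; y the way the pipe rolls in; z up. Ramp and V span x -75 to +75 mm. The pipe starts on the bench 200 to 280 mm out on the -y side, within 0.05 rad of parallel, its +x end 25 to 45 mm short of the stop's face line.
- crest (a point): Middle of the crest between ramp and V: y = -22 mm, 16 mm high in the V-block's frame. The ramp rises to it from the bench at y = -90 mm; beyond it the near side of the V falls at 30 degrees to the bottom line (y = 0, 3 mm high) and the far side rises at 50 degrees to y = +33 mm, 42 mm high. The blue block behind ends at y = +56 mm, its 6 mm high foot at +103 mm.
- stop (a point): Point on the inner face of the red end stop, at (75, -5.4, 33.9) mm in the V-block's frame, on the axis of a pipe lying in the V. The stop is a plate across the +x end of the V, y = -25 to +56 mm, 50 mm high. The other (-x) end of the V is open and the pipe sticks out of it; sliding the pipe along in the V takes about 1 to 3 N.
- seat (a point): Where the pipe's centre lies when it rests in the V with its end against the red end stop: (-5, -5.4, 33.9) mm in the V-block's frame, same axes. The pipe's other end then still stands 10 mm out of the open end of the V. On the way there: pushed level with fingertips that reach below its mid-height the pipe rolls; a fingertip pressing on it higher up jams it. The ramp takes out a slight skew.
- hammer: Bystander: hammer with a wooden handle, 260 mm, lying on the right, behind the pipe (its -y side); origin on the bench below its middle.
- collar: Bystander: flat steel collar, 56 mm across, 22 mm high, standing on the bench on the +y side of the V-block; origin in the centre of its underside.
- coupling: Bystander: grey pipe coupling, 52 mm across, 50 mm high, upright on the bench, off the open-end corner of the V-block on its +y side; origin in the centre of its underside.
- spray: Bystander: upright spray can, 52 mm across, 150 mm high, on the +y side of the V-block; origin in the centre of its underside.
- tape: Bystander: yellow tape measure, 62 x 36 x 60 mm, standing on the bench past the far (+x) end of the pipe's way to the V-block; origin in the centre of its underside.
Things that resemble listed ones, but are neither listed nor needed, are in the scene too. What is shaped like the pipe but brown, orange or purple is not meant.

How it is judged:
By the outcome, as a careful person would: the job done as asked, in the order asked, and still so for the second after the job is handed in, with the robot touching nothing.
It also fails if it takes over 56 s, if anything falls off the work surface, if the arm or the gripper's body presses on something with over 40 N, if the wrist force passes 120 N, or if a joint passes its speed limit or range.

### The arm

A 6-joint arm with a two-finger parallel gripper is mounted at the origin on the work surface. World frame = base frame: x ahead of the robot, y to its left, z up, the work surface at z = 0. Lengths are in m, angles in rad, forces in N, time in s.
With the tool pointing down it reaches from about 0.35 to 0.975 m from the base axis. Payload 4.9 kg.
Tool frame: the origin (TCP) lies at the very end of the fingers, on their centre line; the grasp point (between the pads) lies 19 mm behind it (manip.tcp_to_grasp is the distance from the TCP to the grasp point, in m); z points along the fingers, y is the direction in which the jaws open and shut (so a half turn about z gives the same grasp; the last joint's range is limited). The gripper opens to 85 mm and grips with 20 to 120 N. Pads are 22 mm wide; open, the fingers measure 114 mm over their backs; the gripper's body (76 mm by 85 mm) begins 54 mm behind the grasp point. The pads swing forward as they close: fully open they stand 13 mm farther back than shut.
Start: joints at [-1.428, 0.053, 1.613, -0, 1.476, -0.119], TCP at [0.162, -0.604, 0.231] pointing down, gripper open.
Joint ranges: [-3.01, 3.01], [-1.01, 2.22], [0.06, 2.58], [-1.02, 4.17], [0.09, 2.62], [-3.14, 3.14]. Speed limits (rad/s): [2.57, 2.57, 3.14, 3.14, 3.14, 3.14].

### API

Orientations are given as a unit quaternion [w, x, y, z].
In Python, from plant import sensors, cams, job, finder, manip gives the robot as it stands.
- The arm moves only by the shell command python3 -m pendant 'ROWS'. ROWS is JSON, a list of rows, each an object of numbers: "wx", "wy", "wz": the turn, a rotation vector about the tool's x, y, z in degrees; "dx", "dy", "dz": the shift along the tool's x, y, z in m; "hand": the gripper's target within -1 to 1 (fully open at 1, half-way at 0, shut at -1). A call has 1 to 20 rows; each row is the pose to reach, as a shift and turn from the pose commanded when the call began, along the tool's axes at that moment; what a row does not reach only later rows make up. A row lasts 1/12 s, in which the tool goes at most 41.7 mm and 7.16 degrees, less where a joint would pass 70% of its speed; a pose out of reach is approached as far as the arm can. A call with a gripper value outside its range is refused whole. The fingers move at their own pace and stop on an object; the grip force is fixed at half the most. Time passes only in rows, so rows that repeat a pose let the fingers close. It gives the time, the measured TCP pose, the force and the opening at its end, in the units of the state.
- sensors.state(): the state, without advancing time (a new reading comes with each control period).
- cams.grab_frame(name): name is "scene" or "top" or "wrist"; returns (picture, depth): 480x640x3 uint8, red, green, blue; 480x640 float32, m along the optical axis (not along the pixel's ray), 0 where there is no reading.
- cams.calibration(name): a dict with "fov_y" (degrees; the focal length in pixels is half the picture's height over the tangent of half this angle, whatever the lens; pixels are square), "cx", "cy" (the principal point, pixels), "pose" (4x4, takes a point from camera to world coordinates); the wrist camera has in their place "hand_eye" (4x4, takes a point from camera to tool coordinates, whose origin is the TCP and whose axes are the flange's). Camera axes: x right, y down, z forward; pixel columns grow to the right and rows downward; lengths in m; the calibration is good to about 2 mm. A picture is of the moment at which its call begins: read the wrist's pose just before it. calibration takes no time and is no camera call.
- job.job_done(): hands the job in, once; it reports no verdict.
Trained networks look in the newest picture that a camera, given by its name, has taken for a name from the list of things; names that differ only in an ending like _2 or _b are one class to them, and where a whole thing is asked for, a point or a joint stands for the part that bears it (a point fixed in the world has none). Each returns a list of dicts, best first, with "score" (0 to 1); they miss things now and then, are a little off and sometimes report something else, mostly with a low value. They report only what shows in the picture. A call takes as long as a camera call. They do not tell look-alikes from the thing itself.
- finder.look_for(camera, thing): "position" ([x, y, z] in m, in world coordinates, good to about 4 mm: the middle of the surface that is visible of it).
The state is a dict: "time": time; "joint_pos": joint angles; "joint_vel": joint speeds; "joint_efforts": joint torques, N m; "tool_pos": TCP position; "tool_rot": TCP orientation; "contact_force": force on the tool from outside, world axes, zero at the start; "ft_torque": the same for the moment, N m; "gripper_width": opening from 0.0 (shut) to 1.0 (fully open).
Only numpy, scipy, OpenCV 4.12 (cv2) and the standard library are available. Lean on these libraries where they do the work, as an engineer would, in place of code of your own. Each camera call takes 0.05 s, during which the arm holds its last target. There are 200 camera calls.

## Working session

There is one attempt and no reset: what is moved stays moved. The work goes in short steps, Python scripts to look and compute and a shell command to move; the robot and the scene stay as the last step left them, time stands still between calls to the robot, and variables do not carry over. Pictures are saved under pics/ and viewed, about 8 in all and at most 12, crops included, and the job is handed in when it is done.

```bash
mkdir -p pics; ls; cat > h.py <<'E'
import numpy as np, cv2
from plant import sensors, cams, job, finder, manip
def cal(n):
    c=cams.calibration(n); return 240/np.tan(np.radians(c['fov_y'])/2),c['cx'],c['cy'],np.array(c['pose'])
def cloud(n,d):
    f,cx,cy,P=cal(n); v,u=np.mgrid[:480,:640]
    p=np.stack([(u-cx)/f*d,(v-cy)/f*d,d],-1)
    return p@P[:3,:3].T+P[:3,3]
E
python3 - <<'E'
from h import *
s=sensors.state(); print(s['time'],s['tool_pos'],s['tool_rot'],s['contact_force'],s['gripper_width'])
for n in ['top','scene']:
    i,d=cams.grab_frame(n); cv2.imwrite(f'pics/{n}1.png',i[:,:,::-1]); np.savez(f'{n}1.npz',i=i,d=d)
    c=cams.calibration(n); print(n,{k:c[k] for k in c if k!='pose'})
    for t in ['pipe','saddle','hammer','tape','coupling','stop']:
        try: print(t,[(np.round(r['position'],3),round(r['score'],2)) for r in finder.look_for(n,t)[:4]])
        except Exception as e: print(t,e)
E
```

```text
pics
0.0 [ 0.16166002 -0.60307559  0.23005917] [-1.03442245e-03  9.91442181e-01  1.30542453e-01 -2.08425444e-05] [0.42522397 0.05865427 0.34986059] 1.0008251806939765
top {'fov_y': 43.507548988741554, 'cx': 319.47194769164906, 'cy': 234.1005108426768}
pipe [(array([ 0.293, -0.186,  0.042]), 0.95), (array([ 0.524, -0.113,  0.048]), 0.89), (array([ 0.473, -0.306,  0.046]), 0.82), (array([0.343, 0.008, 0.051]), 0.71)]
saddle [(array([0.602, 0.115, 0.011]), 0.71)]
hammer [(array([ 0.642, -0.453,  0.024]), 0.62)]
tape [(array([ 0.682, -0.032,  0.061]), 0.83)]
coupling [(array([0.454, 0.277, 0.037]), 0.55)]
stop [(array([0.601, 0.113, 0.015]), 0.92)]
scene {'fov_y': 44.15846124932186, 'cx': 317.6201770382729, 'cy': 250.8845280048969}
pipe [(array([ 0.368, -0.01 ,  0.036]), 0.91), (array([ 0.711, -0.264,  0.044]), 0.88), (array([ 0.495, -0.312,  0.043]), 0.73), (array([ 0.326, -0.204,  0.045]), 0.59)]
saddle [(array([0.612, 0.11 , 0.015]), 0.8)]
hammer [(array([ 0.691, -0.466,  0.027]), 0.84), (array([ 0.549, -0.128,  0.044]), 0.22)]
tape [(array([ 0.706, -0.039,  0.046]), 0.82)]
coupling [(array([0.457, 0.267, 0.037]), 0.74)]
stop [(array([0.615, 0.106, 0.01 ]), 0.6)]
```

View pics/top1.png

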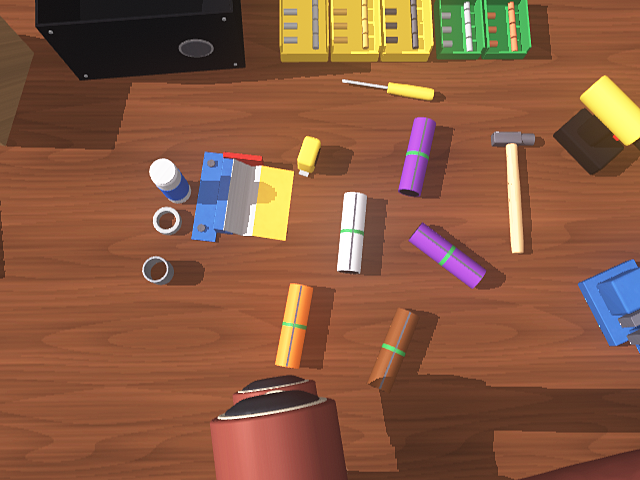

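View pics/scene1.png

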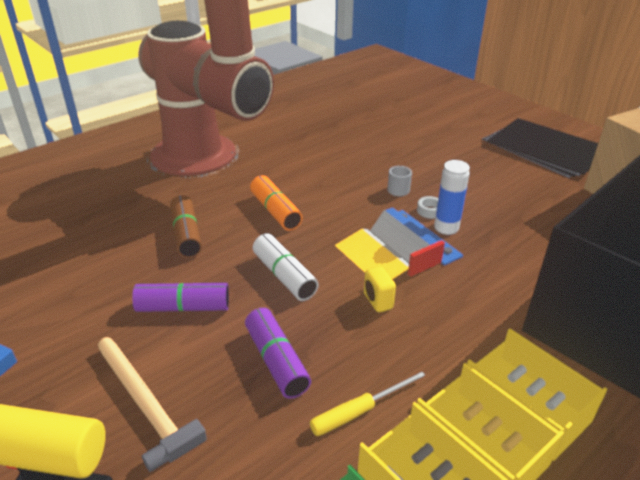

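Top view: the white pipe is at px (352,232), V-block centre near (240,197) with the stop at the top (+x) and the ramp's outer edge from (293,171) to (286,240). Brown, orange and purple look-alikes lie around it. Next, measure by point cloud.

```bash
cat > meas.py <<'E'
from h import *
def measure(n,i,d,verbose=True):
    P=cloud(n,d); hsv=cv2.cvtColor(i,cv2.COLOR_RGB2HSV).astype(int); H,S,V=hsv[...,0],hsv[...,1],hsv[...,2]
    ok=(d>0)
    X,Y,Z=P[...,0],P[...,1],P[...,2]
    return P,H,S,V,ok,X,Y,Z
def rect(p):
    r=cv2.minAreaRect((p[:,:2]*1000).astype(np.float32)); return np.round(cv2.boxPoints(r),1).tolist()
E
python3 - <<'E'
from meas import *
for n in ['top','scene']:
    z=np.load(n+'1.npz'); P,H,S,V,ok,X,Y,Z=measure(n,z['i'],z['d'])
    box=ok&(X>.4)&(X<.68)&(Y>-.2)&(Y<.25)
    b=P[ok&(X>.38)&(X<.8)&(Y>-.45)&(Y<.0)&(abs(Z)<.012)]; print(n,'bench z',np.median(b[:,2]))
    # pipe
    m=ok&(Z>.012)&(X>.4)&(X<.65)&(Y>-.18)&(Y<-.05)
    nl,l,st,c=cv2.connectedComponentsWithStats(m.astype(np.uint8)); 
    for k in range(1,nl):
        if st[k,4]<200: continue
        p=P[l==k]; print('pipe blob',st[k],np.round(p.mean(0),4),rect(p),np.round(np.percentile(p[:,2],[5,50,95,99]),4))
    y=box&(H>18)&(H<35)&(S>120)&(V>120)&(Z<.03)&(Y>-.02)
    nl,l,st,c=cv2.connectedComponentsWithStats(y.astype(np.uint8)); k=1+np.argmax(st[1:,4]); p=P[l==k]
    print('ramp',st[k],rect(p),np.round(np.percentile(p[:,2],[2,98]),4))
    r=box&((H<8)|(H>172))&(S>170)&(V>100)&(Z>.012)&(Y>0)
    nl,l,st,c=cv2.connectedComponentsWithStats(r.astype(np.uint8)); k=1+np.argmax(st[1:,4]); p=P[l==k]
    print('stop',st[k],rect(p),np.round(np.percentile(p[:,2],[2,98]),4))
    bl=box&(H>98)&(H<125)&(S>120)&(V>50)
    nl,l,st,c=cv2.connectedComponentsWithStats(bl.astype(np.uint8));
    for k in range(1,nl):
        if st[k,4]>100: print('blue',st[k],rect(P[l==k]))
E
python3 -c "
import cv2;a=cv2.imread('pics/top1.png')[130:290,130:380];cv2.imwrite('pics/crop1.png',cv2.resize(a,None,fx=3,fy=3,interpolation=cv2.INTER_CUBIC))"
```

```text
top bench z 0.0007998701604101655
pipe blob [ 337  193   30   81 1878] [ 0.5221 -0.1122  0.0435] [[442.0, -128.6999969482422], [603.2000122070312, -146.3000030517578], [608.4000244140625, -98.19999694824219], [447.20001220703125, -80.5999984741211]] [0.0306 0.0452 0.051  0.053 ]
ramp [ 252  166   42   75 2323] [[516.2000122070312, 23.299999237060547], [669.7999877929688, 4.599999904632568], [678.0999755859375, 72.4000015258789], [524.4000244140625, 91.0999984741211]] [-0.0002  0.0184]
stop [242 158  21   8 117] [[672.2000122070312, 69.5], [679.0999755859375, 69.0999984741211], [681.2999877929688, 110.80000305175781], [674.2999877929688, 111.19999694824219]] [0.0153 0.0542]
blue [ 191  159   42   83 2159] [[512.2999877929688, 149.89999389648438], [679.5999755859375, 129.0], [688.2000122070312, 197.89999389648438], [520.9000244140625, 218.8000030517578]]
blue [166 173  23  27 279] [[586.5999755859375, 238.0], [623.5, 210.10000610351562], [632.7999877929688, 222.3000030517578], [595.9000244140625, 250.1999969482422]]
scene bench z 0.001100033711222359
pipe blob [ 253  234   65   65 1871
[... 419 characters left out ...]
 [[679.7999877929688, 80.19999694824219], [679.7999877929688, 80.19999694824219], [679.7999877929688, 80.19999694824219], [679.7999877929688, 80.19999694824219]] [0.0501 0.0501]
blue [437 189  28  33 679] [[609.2000122070312, 225.60000610351562], [619.9000244140625, 209.0], [659.5, 234.60000610351562], [648.7999877929688, 251.10000610351562]]
blue [388 209  36  20 211] [[518.0999755859375, 149.0], [623.5, 138.10000610351562], [630.2000122070312, 202.89999389648438], [524.7000122070312, 213.8000030517578]]
blue [422 231  17  12 108] [[609.2999877929688, 196.39999389648438], [653.2999877929688, 124.5999984741211], [678.2999877929688, 139.89999389648438], [634.4000244140625, 211.6999969482422]]
```

View pics/crop1.png

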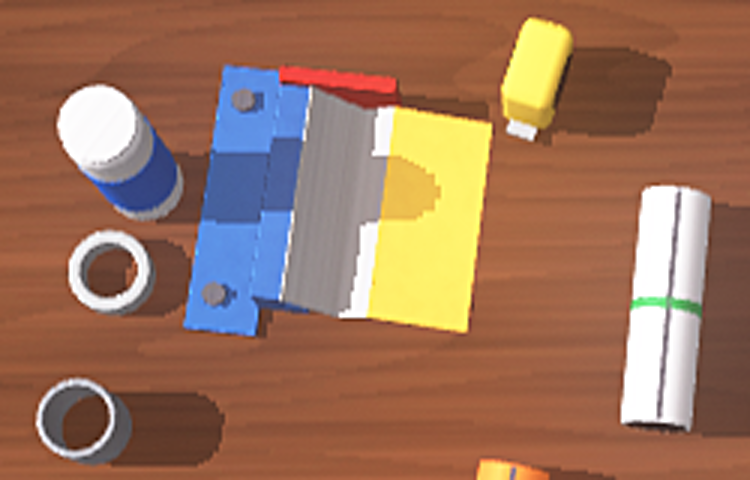

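Top crop: ramp, V, red stop at the crop's top edge, pipe end about 45 mm short of the stop. The V-block origin comes out near (0.603, 0.1045) with yaw −0.121 rad. The pipe centre is near (0.526, −0.114) with yaw about −0.103. I'll move behind the pipe, high up, with the jaws along its axis.

```bash
python3 -m pendant '[{"dx":0.459,"dy":-0.328,"wz":-68.1,"hand":0.2},{"dx":0.459,"dy":-0.328,"wz":-68.1,"hand":0.2},{"dx":0.459,"dy":-0.328,"wz":-68.1,"hand":0.2},{"dx":0.459,"dy":-0.328,"wz":-68.1,"hand":0.2},{"dx":0.459,"dy":-0.328,"wz":-68.1,"hand":0.2},{"dx":0.459,"dy":-0.328,"wz":-68.1,"hand":0.2},{"dx":0.459,"dy":-0.328,"wz":-68.1,"hand":0.2},{"dx":0.459,"dy":-0.328,"wz":-68.1,"hand":0.2},{"dx":0.459,"dy":-0.328,"wz":-68.1,"hand":0.2},{"dx":0.459,"dy":-0.328,"wz":-68.1,"hand":0.2},{"dx":0.459,"dy":-0.328,"wz":-68.1,"hand":0.2},{"dx":0.459,"dy":-0.328,"wz":-68.1,"hand":0.2},{"dx":0.459,"dy":-0.328,"wz":-68.1,"hand":0.2},{"dx":0.459,"dy":-0.328,"wz":-68.1,"hand":0.2},{"dx":0.459,"dy":-0.328,"wz":-68.1,"hand":0.2},{"dx":0.459,"dy":-0.328,"wz":-68.1,"hand":0.2},{"dx":0.459,"dy":-0.328,"wz":-68.1,"hand":0.2},{"dx":0.459,"dy":-0.328,"wz":-68.1,"hand":0.2}]'
cat >> h.py <<'E'
O=np.array([.603,.1045]); yaw=-.121
e=np.array([np.cos(yaw),np.sin(yaw)]); n_=np.array([-e[1],e[0]])
def sad(p): p=np.asarray(p); return np.round(np.r_[(p[:2]-O)@e,(p[:2]-O)@n_,p[2]],4)
def wrist(name):
    from scipy.spatial.transform import Rotation as R
    s=sensors.state(); i,d=cams.grab_frame('wrist'); cv2.imwrite(name,i[:,:,::-1])
    c=cams.calibration('wrist'); f=240/np.tan(np.radians(c['fov_y'])/2); v,u=np.mgrid[:480,:640]
    T=np.array(c['hand_eye']); q=s['tool_rot']; Rm=R.from_quat([q[1],q[2],q[3],q[0]]).as_matrix()
    pt=np.stack([(u-c['cx'])/f*d,(v-c['cy'])/f*d,d],-1)@T[:3,:3].T+T[:3,3]
    return s,i,d,pt,pt@Rm.T+s['tool_pos']
E
python3 - <<'E'
from h import *
s,i,d,pt,pw=wrist('pics/w1.png')
print(s['time'],s['tool_pos'],sad(s['tool_pos']),s['tool_rot'],s['gripper_width'])
m=(d>0)&(abs(pt[...,2])<.06)&(abs(pt[...,0])<.04)&(abs(pt[...,1])<.07)
p=pt[m]; print(m.sum(), p.min(0) if len(p) else 0,p.max(0) if len(p) else 0)
for sg in (1,-1):
    q=p[p[:,1]*sg>0]
    if len(q): print(sg,np.percentile(q,[1,50,99],axis=0).round(4), 'tip',np.sort(q[:,2])[-5:])
np.savez('w1.npz',i=i,d=d,pt=pt,pw=pw)
E
```

```text
0.7 [ 0.16176616 -0.60369887  0.23134574] [-0.3525 -0.7563  0.2313] [2.94415364e-05 9.91445956e-01 1.30517874e-01 6.26423416e-06] 1.003073951181918
12054 [-0.01157131 -0.06998878 -0.05999836] [ 0.01515501  0.0699559  -0.01175044]
1 [[-0.0097  0.0424 -0.0599]
 [ 0.0078  0.0441 -0.0398]
 [ 0.0141  0.067  -0.0139]] tip [-0.01205671 -0.01185031 -0.01183951 -0.01175877 -0.01175044]
-1 [[-0.0096 -0.0667 -0.0598]
 [ 0.008  -0.0437 -0.0399]
 [ 0.0142 -0.042  -0.0138]] tip [-0.01222645 -0.01214339 -0.01211414 -0.01211124 -0.01206887]invalid input
```

View pics/w1.png

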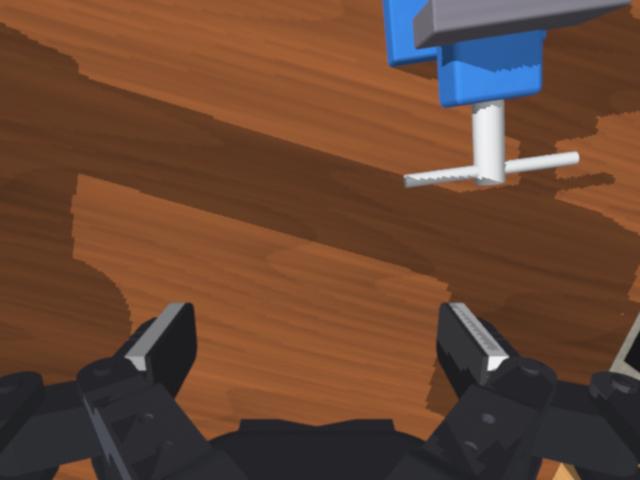

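The wrist view shows both open fingers at the bottom (px ~(165,330) and ~(475,330)), with tips 12 mm behind the TCP. The call was refused ("invalid input"), so I'll try a row with all keys.

```bash
python3 -m pendant '[{"wx":0,"wy":0,"wz":-7,"dx":0.030,"dy":-0.021,"dz":0,"hand":0.2}]'; python3 -m pendant --help | head -20
```

```text
time: 0.83
tool_pos: [0.1826, -0.5783, 0.2312]
tool_rot: [0.001, 0.982, 0.189, -0.001]
contact_force: [0.5, -0.0, 0.4]
gripper_width: 0.884invalid input: not JSON, or not a number
```

```bash
python3 -m pendant '[{"wx":0,"wy":0,"wz":-7,"dx":0.036,"dy":-0.020,"dz":0,"hand":0.2},{"wx":0,"wy":0,"wz":-14,"dx":0.072,"dy":-0.040,"dz":0,"hand":0.2},{"wx":0,"wy":0,"wz":-21,"dx":0.108,"dy":-0.059,"dz":0,"hand":0.2},{"wx":0,"wy":0,"wz":-28,"dx":0.144,"dy":-0.079,"dz":0,"hand":0.2},{"wx":0,"wy":0,"wz":-35,"dx":0.180,"dy":-0.098,"dz":0,"hand":0.2},{"wx":0,"wy":0,"wz":-42,"dx":0.216,"dy":-0.118,"dz":0,"hand":0.2},{"wx":0,"wy":0,"wz":-49,"dx":0.252,"dy":-0.138,"dz":0,"hand":0.2},{"wx":0,"wy":0,"wz":-56,"dx":0.288,"dy":-0.157,"dz":0,"hand":0.2},{"wx":0,"wy":0,"wz":-61,"dx":0.324,"dy":-0.177,"dz":0,"hand":0.2},{"wx":0,"wy":0,"wz":-61,"dx":0.360,"dy":-0.197,"dz":0,"hand":0.2},{"wx":0,"wy":0,"wz":-61,"dx":0.396,"dy":-0.216,"dz":0,"hand":0.2},{"wx":0,"wy":0,"wz":-61,"dx":0.430,"dy":-0.235,"dz":0,"hand":0.2},{"wx":0,"wy":0,"wz":-61,"dx":0.463,"dy":-0.253,"dz":0,"hand":0.2},{"wx":0,"wy":0,"wz":-61,"dx":0.463,"dy":-0.253,"dz":0,"hand":0.2},{"wx":0,"wy":0,"wz":-61,"dx":0.463,"dy":-0.253,"dz":0,"hand":0.2},{"wx":0,"wy":0,"wz":-61,"dx":0.463,"dy":-0.253,"dz":0,"hand":0.2}]'
python3 - <<'E'
from h import *
s,i,d,pt,pw=wrist('pics/w2.png')
print(s['time'],s['tool_pos'],sad(s['tool_pos']),s['tool_rot'],s['gripper_width'])
m=(d>0)&(abs(pt[...,2])<.06)&(abs(pt[...,0])<.04)&(abs(pt[...,1])<.07)
p=pt[m]
for sg in (1,-1):
    q=p[p[:,1]*sg>0]; print(sg,np.percentile(q,[1,50,99],axis=0).round(4), 'tip',np.sort(q[:,2])[-3:])
    q=q[q[:,2]>-.03]; print('low part',q.min(0),q.max(0))
np.savez('w2.npz',i=i,d=d,pt=pt,pw=pw)
E
```

```text
time: 2.17
tool_pos: [0.5197, -0.1676, 0.2312]
tool_rot: [-0.0, 0.749, 0.663, -0.0]
contact_force: [-0.7, -0.0, -0.6]
gripper_width: 0.599
2.1667 [ 0.51970963 -0.16759851  0.23122352] [-0.0498 -0.2802  0.2312] [-2.00914854e-05  7.48750051e-01  6.62852392e-01 -2.58666404e-04] 0.5992950039173977
1 [[-0.0107  0.0258 -0.0599]
 [ 0.0069  0.0405 -0.0543]
 [ 0.0136  0.0578 -0.0066]] tip [-0.00240304 -0.00204074 -0.00158688]
low part [-0.01137703  0.02577154 -0.02999684] [ 0.01175643  0.0399321  -0.00158688]
-1 [[-0.0107 -0.0571 -0.0599]
 [ 0.0069 -0.0397 -0.0544]
 [ 0.0137 -0.0249 -0.0067]] tip [-0.00227075 -0.00162679 -0.0010599 ]
low part [-0.01161466 -0.03899242 -0.02999915] [ 0.01196106 -0.02475571 -0.0010599 ]
```

View pics/w2.png

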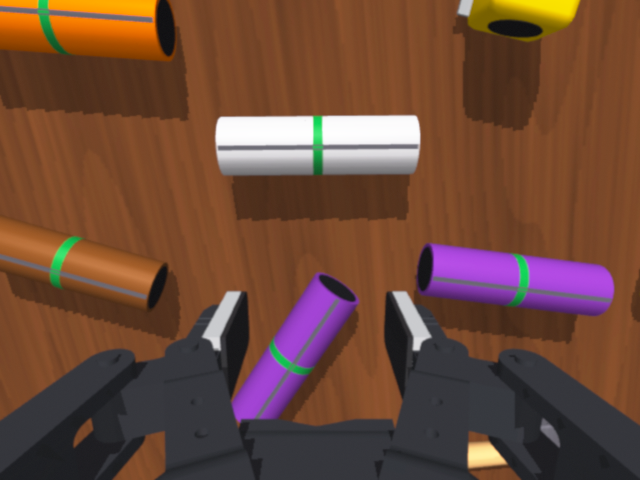

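The wrist view shows the white pipe (218–420, 115–175) square in front, with two purple look-alikes near the descent spots (330,285) and (425,265). I'll check the clearances in tool coordinates.

```bash
python3 - <<'E'
from meas import *
z=np.load('w2.npz'); i,d,pt,pw=z['i'],z['d'],z['pt'],z['pw']
H,S,V=[cv2.cvtColor(i,cv2.COLOR_RGB2HSV)[...,k].astype(int) for k in range(3)]
m=(d>0)&(H>125)&(H<155)&(S>80)&(pw[...,2]>.005)&(pw[...,2]<.06)
nl,l,st,c=cv2.connectedComponentsWithStats(m.astype(np.uint8))
for k in range(1,nl):
    if st[k,4]>200:
        p=pt[l==k]; print('purple',st[k],'x max',np.percentile(p[:,0],99.5),'at y',p[p[:,0]>np.percentile(p[:,0],99)][:,1].mean(),'y range',np.percentile(p[:,1],[.5,99.5]), rect(p))
m=(d>0)&(pw[...,2]>.012)&(pw[...,2]<.06)&(pt[...,0]>.02)&(pt[...,0]<.12)&(abs(pt[...,1])<.11)
nl,l,st,c=cv2.connectedComponentsWithStats(m.astype(np.uint8))
for k in range(1,nl):
    if st[k,4]>2000:
        p=pt[l==k]; w=pw[l==k]; print('obj',st[k],rect(p),'z',np.percentile(w[:,2],[5,50,95,99.5]))
        g=(l==k)&(H>45)&(H<75)&(S>100); print('band mean',pt[g].mean(0),sad(pw[g].mean(0)))
b=pw[(d>0)&(abs(pw[...,2])<.01)]; print('bench z',np.median(b[:,2]))
E
```

```text
purple [ 417  243  103   62 4401] x max -0.03302576127089965 at y 0.10686776180337568 y range [0.09702501 0.17610713] [[-89.4000015258789, 172.10000610351562], [-79.80000305175781, 95.9000015258789], [-31.799999237060547, 101.9000015258789], [-41.400001525878906, 178.10000610351562]]
purple [ 517  255   97   61 4040] x max -0.04434116460286693 at y 0.19206096243855753 y range [0.18348283 0.25987027] [[-99.0999984741211, 256.6000061035156], [-88.9000015258789, 179.60000610351562], [-42.70000076293945, 185.6999969482422], [-52.79999923706055, 262.70001220703125]]
purple [ 274  273   85   95 3917] x max -0.0631032158046624 at y 0.0012288480312700233 y range [-0.03772568  0.03657488] [[-151.1999969482422, -1.2000000476837158], [-126.5, -41.0], [-60.900001525878906, -0.20000000298023224], [-85.69999694824219, 39.599998474121094]]
purple [ 232  347   55   75 1897] x max -0.13640127442955435 at y -0.04478975116651461 y range [-0.0821539  -0.02933349] [[-209.60000610351562, -65.5999984741211], [-197.60000610351562, -85.0], [-133.39999389648438, -45.400001525878906], [-145.3000030517578, -26.0]]
purple [259 372  49  47 882] x max -0.1491572194211238 at y -0.022650728332497833 y range [-0.05299256 -0.01035048] [[-208.60000610351562, -38.0], [-197.6999969482422, -55.5], [-147.0, -23.700000762939453], [-157.89999389648438, -6.199999809265137]]
obj [  216   115   204    60 11645] [[29.899999618530273, -78.4000015258789], [77.69999694824219, -78.69999694824219], [78.5999984741211, 81.5999984741211], [30.899999618530273, 81.9000015258789]] z [0.03219463 0.04427799 0.04772441 0.04871298]
band mean [0.05558651 0.0014096  0.18851171] [-0.0485 -0.2246  0.0427]
bench z -0.000748781138176724
```

Clear of the purple ones. The pipe's rear is 18 mm ahead of the finger faces, it is centred within 2 mm, and skew is under 0.01 rad. Descend.

```bash
python3 -m pendant '[{"wx":0,"wy":0,"wz":0,"dx":0,"dy":0.001,"dz":0.040,"hand":0.2},{"wx":0,"wy":0,"wz":0,"dx":0,"dy":0.001,"dz":0.080,"hand":0.2},{"wx":0,"wy":0,"wz":0,"dx":0,"dy":0.001,"dz":0.120,"hand":0.2},{"wx":0,"wy":0,"wz":0,"dx":0,"dy":0.001,"dz":0.155,"hand":0.2},{"wx":0,"wy":0,"wz":0,"dx":0,"dy":0.001,"dz":0.185,"hand":0.2},{"wx":0,"wy":0,"wz":0,"dx":0,"dy":0.001,"dz":0.205,"hand":0.2},{"wx":0,"wy":0,"wz":0,"dx":0,"dy":0.001,"dz":0.215,"hand":0.2},{"wx":0,"wy":0,"wz":0,"dx":0,"dy":0.001,"dz":0.221,"hand":0.2},{"wx":0,"wy":0,"wz":0,"dx":0,"dy":0.001,"dz":0.221,"hand":0.2},{"wx":0,"wy":0,"wz":0,"dx":0,"dy":0.001,"dz":0.221,"hand":0.2}]'
```

```text
time: 3.05
tool_pos: [0.5216, -0.1687, 0.0117]
tool_rot: [0.001, 0.749, 0.662, 0.0]
contact_force: [-0.6, 0.4, -0.1]
gripper_width: 0.598
```

```bash
python3 -m pendant '[{"wx":0,"wy":0,"wz":0,"dx":0.005,"dy":0,"dz":0,"hand":0.2},{"wx":0,"wy":0,"wz":0,"dx":0.010,"dy":0,"dz":0,"hand":0.2},{"wx":0,"wy":0,"wz":0,"dx":0.014,"dy":0,"dz":0,"hand":0.2},{"wx":0,"wy":0,"wz":0,"dx":0.017,"dy":0,"dz":0,"hand":0.2},{"wx":0,"wy":0,"wz":0,"dx":0.020,"dy":0,"dz":0,"hand":0.2},{"wx":0,"wy":0,"wz":0,"dx":0.023,"dy":0,"dz":0,"hand":0.2},{"wx":0,"wy":0,"wz":0,"dx":0.026,"dy":0,"dz":0,"hand":0.2},{"wx":0,"wy":0,"wz":0,"dx":0.029,"dy":0,"dz":0,"hand":0.2},{"wx":0,"wy":0,"wz":0,"dx":0.033,"dy":0,"dz":0,"hand":0.2},{"wx":0,"wy":0,"wz":0,"dx":0.037,"dy":0,"dz":0,"hand":0.2},{"wx":0,"wy":0,"wz":0,"dx":0.041,"dy":0,"dz":0,"hand":0.2},{"wx":0,"wy":0,"wz":0,"dx":0.045,"dy":0,"dz":0,"hand":0.2},{"wx":0,"wy":0,"wz":0,"dx":0.049,"dy":0,"dz":0,"hand":0.2},{"wx":0,"wy":0,"wz":0,"dx":0.053,"dy":0,"dz":0,"hand":0.2},{"wx":0,"wy":0,"wz":0,"dx":0.057,"dy":0,"dz":0,"hand":0.2},{"wx":0,"wy":0,"wz":0,"dx":0.061,"dy":0,"dz":0,"hand":0.2},{"wx":0,"wy":0,"wz":0,"dx":0.065,"dy":0,"dz":0,"hand":0.2},{"wx":0,"wy":0,"wz":0,"dx":0.069,"dy":0,"dz":0,"hand":0.2},{"wx":0,"wy":0,"wz":0,"dx":0.073,"dy":0,"dz":0,"hand":0.2},{"wx":0,"wy":0,"wz":0,"dx":0.077,"dy":0,"dz":0,"hand":0.2}]'
cat > look.py <<'E'
from meas import *
def look(name=None):
    s,i,d,pt,pw=wrist(name or '/tmp/w.png')
    print(s['time'],'tcp sad',sad(s['tool_pos']),'F',np.round(s['contact_force'],1))
    H,S,V=[cv2.cvtColor(i,cv2.COLOR_RGB2HSV)[...,k].astype(int) for k in range(3)]
    m=(d>0)&(S<60)&(V>130)&(pw[...,2]>.015)&(pw[...,2]<.08)&(pt[...,0]>.0)&(pt[...,0]<.13)&(abs(pt[...,1])<.13)
    nl,l,st,c=cv2.connectedComponentsWithStats(cv2.morphologyEx(m.astype(np.uint8),cv2.MORPH_CLOSE,np.ones((9,9))))
    for k in range(1,nl):
        if st[k,4]>1200: p=pt[(l==k)&m]; w=pw[(l==k)&m]; print('obj',st[k],rect(p),'ztop',np.percentile(w[:,2],[50,95,99]).round(4))
    g=(d>0)&(H>45)&(H<75)&(S>100)&(pt[...,0]>0)&(pt[...,0]<.13)&(abs(pt[...,1])<.13)
    if g.sum()>20: print('band tool',pt[g].mean(0).round(4),'sad',sad(pw[g].mean(0)))
E
python3 -c "
from look import *
look('pics/w3.png')"
```

```text
time: 4.72
tool_pos: [0.5303, -0.0909, 0.0103]
tool_rot: [0.0, 0.749, 0.663, 0.0]
contact_force: [-0.2, 0.6, 0.6]
gripper_width: 0.599
4.7167 tcp sad [-0.0486 -0.2028  0.0103] F [-0.2  0.6  0.6]
obj [  327   155   284   125 33955] [[25.899999618530273, 3.9000000953674316], [59.099998474121094, 3.5999999046325684], [59.70000076293945, 80.5999984741211], [26.5, 80.9000015258789]] ztop [0.0454 0.0476 0.0481]
obj [   18   156   283   125 33802] [[25.5, -81.19999694824219], [58.79999923706055, -81.30000305175781], [59.099998474121094, -4.300000190734863], [25.799999237060547, -4.099999904632568]] ztop [0.0453 0.0476 0.0481]
band tool [ 0.0402 -0.0002 -0.0328] sad [-0.0488 -0.1626  0.0431]
```

```bash
python3 -m pendant '[{"wx":0,"wy":0,"wz":0,"dx":0.004,"dy":0,"dz":0,"hand":0.2},{"wx":0,"wy":0,"wz":0,"dx":0.008,"dy":0,"dz":0,"hand":0.2},{"wx":0,"wy":0,"wz":0,"dx":0.012,"dy":0,"dz":0,"hand":0.2},{"wx":0,"wy":0,"wz":0,"dx":0.016,"dy":0,"dz":0,"hand":0.2},{"wx":0,"wy":0,"wz":0,"dx":0.020,"dy":0,"dz":0,"hand":0.2},{"wx":0,"wy":0,"wz":0,"dx":0.024,"dy":0,"dz":0,"hand":0.2},{"wx":0,"wy":0,"wz":0,"dx":0.028,"dy":0,"dz":0,"hand":0.2},{"wx":0,"wy":0,"wz":0,"dx":0.032,"dy":0,"dz":0,"hand":0.2},{"wx":0,"wy":0,"wz":0,"dx":0.036,"dy":0,"dz":0,"hand":0.2},{"wx":0,"wy":0,"wz":0,"dx":0.040,"dy":0,"dz":0,"hand":0.2},{"wx":0,"wy":0,"wz":0,"dx":0.044,"dy":0,"dz":0,"hand":0.2},{"wx":0,"wy":0,"wz":0,"dx":0.048,"dy":0,"dz":0,"hand":0.2},{"wx":0,"wy":0,"wz":0,"dx":0.052,"dy":0,"dz":0,"hand":0.2},{"wx":0,"wy":0,"wz":0,"dx":0.056,"dy":0,"dz":0,"hand":0.2},{"wx":0,"wy":0,"wz":0,"dx":0.060,"dy":0,"dz":0,"hand":0.2},{"wx":0,"wy":0,"wz":0,"dx":0.063,"dy":0,"dz":0,"hand":0.2},{"wx":0,"wy":0,"wz":0,"dx":0.066,"dy":0,"dz":0,"hand":0.2}]'
python3 -c "
from look import *
look('pics/w4.png')"
```

```text
time: 6.18
tool_pos: [0.5382, -0.0254, 0.0103]
tool_rot: [-0.0, 0.749, 0.663, -0.0]
contact_force: [0.6, -0.2, -0.3]
gripper_width: 0.599
6.1833 tcp sad [-0.0486 -0.1368  0.0103] F [ 0.6 -0.2 -0.3]
obj [   17   155   283   112 29988] [[30.399999618530273, -81.4000015258789], [59.400001525878906, -81.4000015258789], [59.5, -4.5], [30.5, -4.400000095367432]] ztop [0.0448 0.0476 0.0481]
obj [  327   154   284   111 30274] [[30.600000381469727, 3.4000000953674316], [59.70000076293945, 3.4000000953674316], [59.79999923706055, 80.80000305175781], [30.799999237060547, 80.80000305175781]] ztop [0.0448 0.0477 0.0482]
band tool [ 0.0405 -0.0005 -0.0329] sad [-0.0491 -0.0963  0.0432]
```

View pics/w4.png

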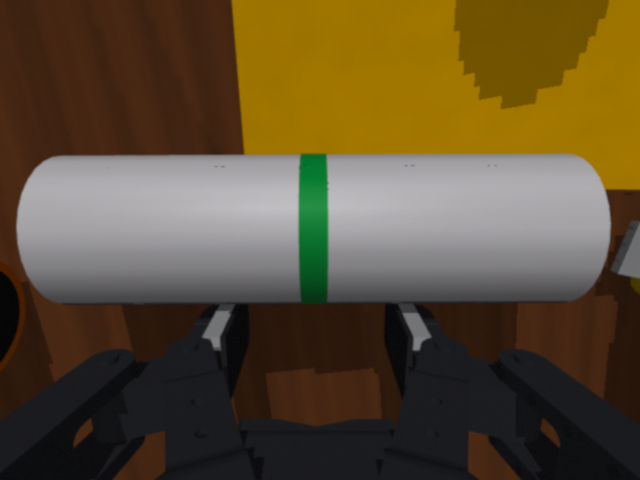

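The wrist view shows the pipe square to the ramp edge (row ~155), free of the tape at the right (628,240). Continue up the ramp, rising with the slope.

```bash
python3 -m pendant '[{"wx":0,"wy":0,"wz":0,"dx":0.004,"dy":0,"dz":0,"hand":0.2},{"wx":0,"wy":0,"wz":0,"dx":0.008,"dy":0,"dz":-0.001,"hand":0.2},{"wx":0,"wy":0,"wz":0,"dx":0.012,"dy":0,"dz":-0.002,"hand":0.2},{"wx":0,"wy":0,"wz":0,"dx":0.016,"dy":0,"dz":-0.003,"hand":0.2},{"wx":0,"wy":0,"wz":0,"dx":0.020,"dy":0,"dz":-0.004,"hand":0.2},{"wx":0,"wy":0,"wz":0,"dx":0.024,"dy":0,"dz":-0.005,"hand":0.2},{"wx":0,"wy":0,"wz":0,"dx":0.028,"dy":0,"dz":-0.006,"hand":0.2},{"wx":0,"wy":0,"wz":0,"dx":0.032,"dy":0,"dz":-0.007,"hand":0.2},{"wx":0,"wy":0,"wz":0,"dx":0.036,"dy":0,"dz":-0.008,"hand":0.2},{"wx":0,"wy":0,"wz":0,"dx":0.040,"dy":0,"dz":-0.009,"hand":0.2},{"wx":0,"wy":0,"wz":0,"dx":0.044,"dy":0,"dz":-0.010,"hand":0.2},{"wx":0,"wy":0,"wz":0,"dx":0.048,"dy":0,"dz":-0.011,"hand":0.2},{"wx":0,"wy":0,"wz":0,"dx":0.052,"dy":0,"dz":-0.012,"hand":0.2},{"wx":0,"wy":0,"wz":0,"dx":0.055,"dy":0,"dz":-0.013,"hand":0.2},{"wx":0,"wy":0,"wz":0,"dx":0.058,"dy":0,"dz":-0.014,"hand":0.2}]'
python3 -c "
from look import *
look('pics/w5.png')"
```

```text
time: 7.48
tool_pos: [0.5453, 0.0321, 0.0244]
tool_rot: [-0.0, 0.749, 0.663, -0.0]
contact_force: [-0.6, -2.8, 1.1]
gripper_width: 0.6
7.4833 tcp sad [-0.0486 -0.0788  0.0244] F [-0.6 -2.8  1.1]
obj [   24   155   278   115 28780] [[27.299999237060547, -81.0], [57.599998474121094, -81.5], [59.0, -4.300000190734863], [28.700000762939453, -3.799999952316284]] ztop [0.0569 0.0592 0.0597]
obj [  327   155   313   118 29293] [[26.899999618530273, 118.9000015258789], [28.700000762939453, 3.0999999046325684], [59.400001525878906, 3.5999999046325684], [57.599998474121094, 119.4000015258789]] ztop [0.057  0.0593 0.0598]
band tool [ 0.0398 -0.0005 -0.0305] sad [-0.049  -0.039   0.0549]
```

```bash
python3 -m pendant '[{"wx":0,"wy":0,"wz":0,"dx":0.003,"dy":0,"dz":-0.001,"hand":0.2},{"wx":0,"wy":0,"wz":0,"dx":0.006,"dy":0,"dz":-0.0015,"hand":0.2},{"wx":0,"wy":0,"wz":0,"dx":0.009,"dy":0,"dz":-0.002,"hand":0.2},{"wx":0,"wy":0,"wz":0,"dx":0.012,"dy":0,"dz":-0.003,"hand":0.2},{"wx":0,"wy":0,"wz":0,"dx":0.015,"dy":0,"dz":-0.003,"hand":0.2},{"wx":0,"wy":0,"wz":0,"dx":0.018,"dy":0,"dz":-0.003,"hand":0.2},{"wx":0,"wy":0,"wz":0,"dx":0.021,"dy":0,"dz":-0.003,"hand":0.2},{"wx":0,"wy":0,"wz":0,"dx":0.023,"dy":0,"dz":-0.003,"hand":0.2},{"wx":0,"wy":0,"wz":0,"dx":0.025,"dy":0,"dz":-0.003,"hand":0.2},{"wx":0,"wy":0,"wz":0,"dx":0.027,"dy":0,"dz":-0.003,"hand":0.2},{"wx":0,"wy":0,"wz":0,"dx":0.028,"dy":0,"dz":-0.003,"hand":0.2},{"wx":0,"wy":0,"wz":0,"dx":0.028,"dy":0,"dz":-0.003,"hand":0.2},{"wx":0,"wy":0,"wz":0,"dx":0.028,"dy":0,"dz":-0.003,"hand":0.2},{"wx":0,"wy":0,"wz":0,"dx":0.028,"dy":0,"dz":-0.003,"hand":0.2}]'
python3 -c "
from look import *
look('pics/w6.png')"
```

```text
time: 8.7
tool_pos: [0.5487, 0.0595, 0.0273]
tool_rot: [-0.0, 0.749, 0.663, 0.0]
contact_force: [0.2, -0.6, -0.8]
gripper_width: 0.601
8.7 tcp sad [-0.0485 -0.0512  0.0273] F [ 0.2 -0.6 -0.8]
obj [   27   125   273   102 26823] [[40.099998474121094, -4.800000190734863], [40.20000076293945, -81.5], [68.5, -81.5], [68.4000015258789, -4.800000190734863]] ztop [0.0549 0.0575 0.058 ]
obj [  326   125   303   109 20205] [[26.299999237060547, 122.69999694824219], [40.79999923706055, 0.30000001192092896], [71.9000015258789, 3.9000000953674316], [57.400001525878906, 126.4000015258789]] ztop [0.056  0.0577 0.0582]
band tool [ 0.0485 -0.0009 -0.026 ] sad [-0.0493 -0.0027  0.0533]
```

View pics/w6.png

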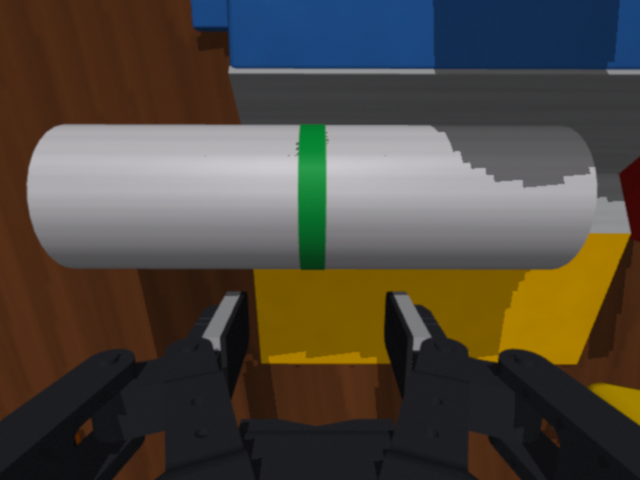

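The wrist view shows the pipe lying in the V (rows 125–270, top z 58 mm, as expected), fingertips free of it, and the red stop at the right (630,200) with about 44 mm to go. Retreat, rise, shut the fingers and go to the free end.

```bash
python3 -m pendant '[{"wx":0,"wy":0,"wz":0,"dx":-0.012,"dy":0,"dz":-0.002,"hand":0.2},{"wx":0,"wy":0,"wz":0,"dx":-0.020,"dy":0,"dz":-0.010,"hand":0.2},{"wx":0,"wy":0,"wz":0,"dx":-0.020,"dy":0,"dz":-0.050,"hand":0.2},{"wx":0,"wy":0,"wz":0,"dx":-0.020,"dy":0,"dz":-0.090,"hand":0.2},{"wx":0,"wy":0,"wz":0,"dx":-0.010,"dy":-0.036,"dz":-0.090,"hand":-1},{"wx":0,"wy":0,"wz":0,"dx":0.010,"dy":-0.070,"dz":-0.090,"hand":-1},{"wx":0,"wy":0,"wz":0,"dx":0.030,"dy":-0.100,"dz":-0.090,"hand":-1},{"wx":0,"wy":0,"wz":0,"dx":0.045,"dy":-0.120,"dz":-0.090,"hand":-1},{"wx":0,"wy":0,"wz":0,"dx":0.045,"dy":-0.120,"dz":-0.090,"hand":-1},{"wx":0,"wy":0,"wz":0,"dx":0.045,"dy":-0.120,"dz":-0.090,"hand":-1},{"wx":0,"wy":0,"wz":0,"dx":0.045,"dy":-0.120,"dz":-0.090,"hand":-1},{"wx":0,"wy":0,"wz":0,"dx":0.045,"dy":-0.120,"dz":-0.090,"hand":-1}]'
cat > chk.py <<'E'
from meas import *
s,i,d,pt,pw=wrist('pics/w7.png')
print(s['time'],'tcp sad',sad(s['tool_pos']),s['gripper_width'])
p=pt[(d>0)&(abs(pt[...,0])<.03)&(abs(pt[...,1])<.07)&(pt[...,2]>-.08)&(pt[...,2]<.01)]
for a in np.arange(-.08,.01,.01):
    q=p[(p[:,2]>a)&(p[:,2]<=a+.01)]
    if len(q)>5: print(round(a,3),'x',q[:,0].min().round(4),q[:,0].max().round(4),'y',q[:,1].min().round(4),q[:,1].max().round(4))
i,d=cams.grab_frame('top'); cv2.imwrite('pics/top2.png',i[:,:,::-1]); P=cloud('top',d)
for z in (pw,P):
    L=z.reshape(-1,3); L=np.c_[(L[:,:2]-O)@e,(L[:,:2]-O)@n_,L[:,2]]
    q=L[(L[:,2]>.05)&(L[:,2]<.062)&(abs(L[:,1]+.006)<.012)&(L[:,0]>-.16)&(L[:,0]<.09)]; print('pipe top x range',np.percentile(q[:,0],[1,50,99]) if len(q) else None,'y med',np.median(q[:,1]) if len(q) else 0)
E
python3 chk.py
```

```text
time: 9.75
tool_pos: [0.436, 0.118, 0.1179]
tool_rot: [0.0, 0.749, 0.662, 0.0]
contact_force: [0.0, 0.7, -0.4]
gripper_width: -0.0
9.75 tcp sad [-0.1674 -0.0067  0.1179] -0.00013753112835770213
-0.08 x -0.0066 0.0184 y -0.0582 0.0597
-0.07 x -0.0088 0.0181 y -0.0507 0.0505
-0.06 x -0.0091 0.0143 y -0.0414 0.0421
-0.05 x -0.0121 0.0147 y -0.0339 0.0343
-0.04 x -0.0115 0.0127 y -0.016 0.0168
-0.03 x 0.0062 0.0119 y -0.0131 0.0141
-0.02 x 0.0061 0.0117 y -0.0131 0.0141
-0.01 x 0.0063 0.0116 y -0.0123 0.0138
pipe top x range [-0.12906781 -0.06278187  0.00319263] y med -0.004846668109127815
pipe top x range [-0.05098188 -0.00415442  0.08168631] y med -0.007059811744516502
```

View pics/w7.png

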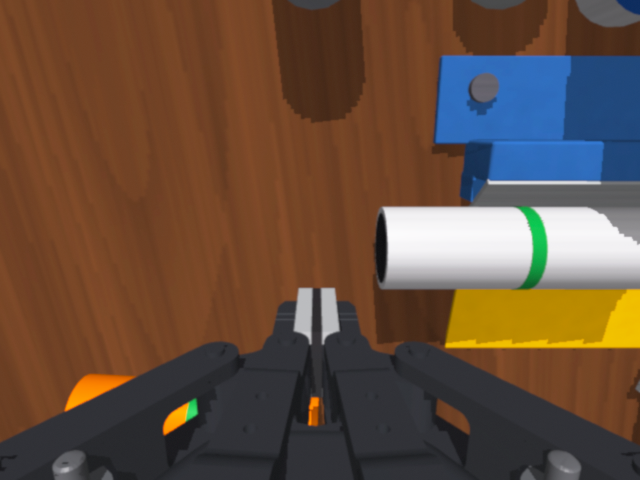

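The wrist view shows the pipe's free end at px (382,248), with the shut fingertip at (317,300), about 24 mm outside it and in line with it. Descend so the tip reaches 10 mm below the axis, then push.

```bash
python3 -m pendant '[{"wx":0,"wy":0,"wz":0,"dx":0.001,"dy":0,"dz":0.035,"hand":-1},{"wx":0,"wy":0,"wz":0,"dx":0.001,"dy":0,"dz":0.065,"hand":-1},{"wx":0,"wy":0,"wz":0,"dx":0.001,"dy":0,"dz":0.085,"hand":-1},{"wx":0,"wy":0,"wz":0,"dx":0.001,"dy":0,"dz":0.094,"hand":-1},{"wx":0,"wy":0,"wz":0,"dx":0.001,"dy":0,"dz":0.094,"hand":-1},{"wx":0,"wy":0,"wz":0,"dx":0.001,"dy":0.008,"dz":0.094,"hand":-1},{"wx":0,"wy":0,"wz":0,"dx":0.001,"dy":0.014,"dz":0.094,"hand":-1},{"wx":0,"wy":0,"wz":0,"dx":0.001,"dy":0.018,"dz":0.094,"hand":-1},{"wx":0,"wy":0,"wz":0,"dx":0.001,"dy":0.020,"dz":0.094,"hand":-1},{"wx":0,"wy":0,"wz":0,"dx":0.001,"dy":0.022,"dz":0.094,"hand":-1},{"wx":0,"wy":0,"wz":0,"dx":0.001,"dy":0.024,"dz":0.094,"hand":-1},{"wx":0,"wy":0,"wz":0,"dx":0.001,"dy":0.026,"dz":0.094,"hand":-1},{"wx":0,"wy":0,"wz":0,"dx":0.001,"dy":0.028,"dz":0.094,"hand":-1},{"wx":0,"wy":0,"wz":0,"dx":0.001,"dy":0.030,"dz":0.094,"hand":-1},{"wx":0,"wy":0,"wz":0,"dx":0.001,"dy":0.032,"dz":0.094,"hand":-1},{"wx":0,"wy":0,"wz":0,"dx":0.001,"dy":0.034,"dz":0.094,"hand":-1}]'
cat > pr.py <<'E'
from meas import *
s,i,d,pt,pw=wrist('/tmp/w8.png')
L=pw.reshape(-1,3); L=np.c_[(L[:,:2]-O)@e,(L[:,:2]-O)@n_,L[:,2]]
q=L[(L[:,2]>.05)&(L[:,2]<.062)&(abs(L[:,1]+.006)<.012)&(L[:,0]>-.16)&(L[:,0]<.09)]; print('tcp',sad(s['tool_pos']),'pipe top x',np.percentile(q[:,0],[1,99]),'ztop',np.percentile(q[:,2],[95,99]))
H,S,V=[cv2.cvtColor(i,cv2.COLOR_RGB2HSV)[...,k].astype(int) for k in range(3)]
g=(d>0)&(H>45)&(H<75)&(S>100)&(pw[...,2]>.045); print('band',g.sum(),sad(pw[g].mean(0)) if g.sum() else '')
E
python3 pr.py
```

```text
time: 11.18
tool_pos: [0.4688, 0.1157, 0.0231]
tool_rot: [-0.0, 0.749, 0.663, -0.0]
contact_force: [-1.9, 0.2, 0.2]
gripper_width: 0.004
tcp [-0.1345 -0.0051  0.0231] pipe top x [-0.13811894 -0.0364954 ] ztop [0.05925781 0.06045439]
band 2807 [-0.0404 -0.0006  0.0541]
```

Sliding at about 2 N; the band has moved from −49 to −40 mm. Continue.

```bash
python3 -m pendant '[{"wx":0,"wy":0,"wz":0,"dx":0,"dy":0.002,"dz":0,"hand":-1},{"wx":0,"wy":0,"wz":0,"dx":0,"dy":0.004,"dz":0,"hand":-1},{"wx":0,"wy":0,"wz":0,"dx":0,"dy":0.006,"dz":0,"hand":-1},{"wx":0,"wy":0,"wz":0,"dx":0,"dy":0.008,"dz":0,"hand":-1},{"wx":0,"wy":0,"wz":0,"dx":0,"dy":0.010,"dz":0,"hand":-1},{"wx":0,"wy":0,"wz":0,"dx":0,"dy":0.012,"dz":0,"hand":-1},{"wx":0,"wy":0,"wz":0,"dx":0,"dy":0.014,"dz":0,"hand":-1},{"wx":0,"wy":0,"wz":0,"dx":0,"dy":0.016,"dz":0,"hand":-1},{"wx":0,"wy":0,"wz":0,"dx":0,"dy":0.018,"dz":0,"hand":-1},{"wx":0,"wy":0,"wz":0,"dx":0,"dy":0.020,"dz":0,"hand":-1},{"wx":0,"wy":0,"wz":0,"dx":0,"dy":0.022,"dz":0,"hand":-1},{"wx":0,"wy":0,"wz":0,"dx":0,"dy":0.024,"dz":0,"hand":-1},{"wx":0,"wy":0,"wz":0,"dx":0,"dy":0.026,"dz":0,"hand":-1},{"wx":0,"wy":0,"wz":0,"dx":0,"dy":0.028,"dz":0,"hand":-1},{"wx":0,"wy":0,"wz":0,"dx":0,"dy":0.030,"dz":0,"hand":-1}]'
python3 pr.py
```

```text
time: 12.48
tool_pos: [0.4989, 0.112, 0.0233]
tool_rot: [-0.0, 0.749, 0.663, -0.0]
contact_force: [-0.7, 0.9, -0.9]
gripper_width: 0.003
tcp [-0.1042 -0.0051  0.0233] pipe top x [-0.10807366 -0.00606914] ztop [0.0593167  0.06065616]
band 2827 [-0.01   -0.0008  0.0541]
```

Five mm to go. Push in 1 mm steps and watch the force.

```bash
python3 -m pendant '[{"wx":0,"wy":0,"wz":0,"dx":0,"dy":0.001,"dz":0,"hand":-1},{"wx":0,"wy":0,"wz":0,"dx":0,"dy":0.002,"dz":0,"hand":-1},{"wx":0,"wy":0,"wz":0,"dx":0,"dy":0.003,"dz":0,"hand":-1}]'; python3 -m pendant '[{"wx":0,"wy":0,"wz":0,"dx":0,"dy":0.001,"dz":0,"hand":-1}]';python3 -m pendant '[{"wx":0,"wy":0,"wz":0,"dx":0,"dy":0.001,"dz":0,"hand":-1}]';python3 pr.py
```

```text
time: 12.78
tool_pos: [0.5018, 0.1117, 0.0235]
tool_rot: [-0.0, 0.749, 0.663, 0.0]
contact_force: [-1.9, -0.1, 1.3]
gripper_width: 0.001
time: 12.87
tool_pos: [0.5028, 0.1116, 0.0234]
tool_rot: [-0.0, 0.749, 0.663, 0.0]
contact_force: [-3.2, -0.2, 2.2]
gripper_width: -0.003
time: 12.95
tool_pos: [0.5038, 0.1115, 0.0234]
tool_rot: [-0.0, 0.749, 0.663, -0.0]
contact_force: [-2.4, 0.9, 0.4]
gripper_width: 0.0
tcp [-0.0994 -0.0051  0.0234] pipe top x [-0.10331193 -0.00106785] ztop [0.05944444 0.06070129]
band 2823 [-0.0051 -0.0008  0.0541]
```

```bash
for k in 1 2; do python3 -m pendant '[{"wx":0,"wy":0,"wz":0,"dx":0,"dy":0.001,"dz":0,"hand":-1}]' | grep -E "tool_pos|force"; done; python3 pr.py
```

```text
tool_pos: [0.5046, 0.1113, 0.0234]
contact_force: [-3.9, 0.7, 1.5]
tool_pos: [0.5047, 0.1113, 0.0232]
contact_force: [-8.8, 0.9, 5.6]
tcp [-0.0984 -0.0051  0.0232] pipe top x [-0.10185944 -0.00039948] ztop [0.05926359 0.06052496]
band 2836 [-0.0043 -0.0008  0.0541]
```

The arm has stalled and force jumped to about 9 N, so the pipe is against the stop. Back off along the axis, rise and look.

```bash
python3 -m pendant '[{"wx":0,"wy":0,"wz":0,"dx":0,"dy":-0.004,"dz":0,"hand":-1},{"wx":0,"wy":0,"wz":0,"dx":0,"dy":-0.020,"dz":0,"hand":-1},{"wx":0,"wy":0,"wz":0,"dx":0,"dy":-0.035,"dz":0,"hand":-1},{"wx":0,"wy":0,"wz":0,"dx":0,"dy":-0.040,"dz":-0.035,"hand":-1},{"wx":0,"wy":0,"wz":0,"dx":0,"dy":-0.040,"dz":-0.075,"hand":-1},{"wx":0,"wy":0,"wz":0,"dx":0,"dy":-0.040,"dz":-0.115,"hand":-1},{"wx":0,"wy":0,"wz":0,"dx":0,"dy":-0.040,"dz":-0.150,"hand":-1},{"wx":0,"wy":0,"wz":0,"dx":-0.040,"dy":-0.040,"dz":-0.150,"hand":-1},{"wx":0,"wy":0,"wz":0,"dx":-0.070,"dy":-0.040,"dz":-0.150,"hand":-1},{"wx":0,"wy":0,"wz":0,"dx":-0.070,"dy":-0.040,"dz":-0.150,"hand":-1}]'
python3 - <<'E'
from h import *
i,d=cams.grab_frame('top'); t,_=cams.grab_frame('scene')
P=cloud('top',d)
L=P.reshape(-1,3); L=np.c_[(L[:,:2]-O)@e,(L[:,:2]-O)@n_,L[:,2]]
q=L[(L[:,2]>.045)&(L[:,2]<.064)&(abs(L[:,1]+.006)<.015)&(abs(L[:,0])<.1)]; print(np.percentile(q[:,0],[1,99]),np.median(q[:,1]),np.percentile(q[:,2],[95,99]))
a=cv2.resize(i[120:300,130:400],(600,400),interpolation=cv2.INTER_CUBIC); b=cv2.resize(t[130:330,230:500],(600,444)[:2],interpolation=cv2.INTER_CUBIC)
b=cv2.resize(b,(270*3//2,300)); a=cv2.resize(a,(390,300))
cv2.imwrite('pics/end.png',np.hstack([a,b])[:,:,::-1])
z=np.load('top1.npz')['i'].astype(int); D=(abs(i.astype(int)-z).max(2)>50).astype(np.uint8); D=cv2.morphologyEx(D,cv2.MORPH_OPEN,np.ones((3,3)))
nl,l,st,c=cv2.connectedComponentsWithStats(D); print(st[1:][st[1:,4]>25].tolist())
E
```

```text
time: 14.05
tool_pos: [0.4583, 0.0432, 0.175]
tool_rot: [0.003, 0.75, 0.661, 0.001]
contact_force: [0.6, 0.4, -0.1]
gripper_width: -0.003
[0.00266001 0.08270262] -0.0063634496355208185 [0.06115695 0.06250546]
[[205, 158, 86, 137, 4473], [337, 192, 40, 82, 1957], [381, 199, 7, 5, 28], [298, 203, 10, 45, 329], [373, 212, 14, 5, 57], [414, 240, 67, 48, 919], [237, 247, 19, 5, 76], [246, 253, 38, 32, 575], [575, 277, 35, 65, 666], [264, 283, 33, 84, 1111], [536, 286, 38, 5, 156], [217, 296, 16, 22, 212], [199, 304, 12, 6, 55], [211, 311, 10, 12, 87], [275, 317, 6, 9, 43], [547, 316, 19, 12, 110], [228, 319, 11, 4, 37], [567, 323, 11, 5, 43], [210, 327, 17, 20, 221], [538, 343, 71, 14, 519], [582, 342, 10, 7, 54], [274, 368, 9, 7, 63], [203, 370, 17, 5, 67], [283, 375, 20, 11, 141], [380, 374, 188, 100, 12331], [203, 376, 23, 12, 195], [370, 377, 16, 13, 129], [196, 380, 123, 41, 1823], [632, 389, 8, 16, 82], [316, 399, 20, 12, 159], [314, 412, 30, 47, 732], [236, 415, 91, 65, 3165], [193, 419, 17, 8, 117], [191, 430, 20, 7, 110], [184, 439, 31, 41, 944], [307, 452, 30, 17, 311], [522, 463, 62, 17, 408]]
```

View pics/end.png

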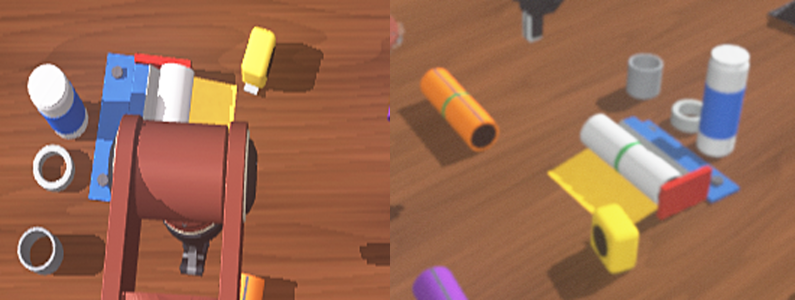

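The scene half of the picture shows the pipe lying in the V with its end flush on the red plate (~(665,190)). The tape, can, collar and coupling are in place and the gripper is clear. Handing in.

```bash
python3 -c "
from h import *
print(job.job_done())"
```

```text
the job is handed in; nothing more can be done
None
```

The pipe is in the V with its end against the red stop, and the job was handed in after about 14 s on the robot's clock. No verdict came back.

**What I did:** I rolled the pipe with two half-open fingertips reaching below its mid-height, along the bench, up the ramp and over the crest. It dropped into the V. I then pushed its free end with the shut fingertips, about 45 mm along the V until it met the stop.

**Last checks:**
- **Pipe in the V:** after the drop its top measured 58 mm high, as it should for a pipe resting in the V.
- **Against the stop:** the push needed about 2–4 N while sliding. It then stalled with the force rising to about 9 N. The pipe's green band, at its middle, was then at x = −4.3 mm in the V-block's frame, against the −5 mm target and within measuring error.
- **Final pictures:** the scene camera shows the pipe end flush on the red plate and the gripper well clear. The tape, spray can, collar and coupling stand as before.

**Checks that were unclear or not made:**
- The arm hid part of the pipe in the last top picture, so that view confirms only the end at the stop.
- The before-and-after comparison of the top pictures showed many differences from the arm and its shadows. One was at a purple look-alike pipe. I took that for a shadow, because the fingers came down more than 30 mm clear of it.
- I did not re-measure the hammer. The arm crossed that area about 0.23 m up.
- My first move was refused because its rows left out some keys; nothing moved.

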